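Tilt-board friction test in a school lab

TASK

Do the tilt test on the rubber-soled wooden block: lift it off the rotating platform, leaving the brass weight and the rubber bung standing there, and set it down (do not drop it) sole down on the outline drawn on the hinged board, square to it, and let go. Then raise the free end of the board until the board lines up with the brass index arm beside it, smoothly enough that the block stays on its outline, and finish while still holding the board at that slope: it falls shut if let go. Leave the index arm as it is set, and the other things on the bench where they stand.

Things in the scene. Friction and masses are not known exactly. Their poses are not given: they have to be found in the camera images.
- block_center (a point): Centre, half-way up, of the block to be tested: plain wood, 45 mm wide (its x), 90 mm long (y), 50 mm high (z up), its lowest 5 mm a black rubber sole; a small brass hook (look only, 11 mm) on its +y end; 0.11 to 0.22 kg. It starts sole down on the rotating platform, off-centre, at any yaw; take it across its width.
- platform_base: Rotating platform for circular-motion experiments: a grey disc of 240 mm diameter with three thin ring lines, on a fixed black foot. Origin at the foot's centre, at bench height; the disc's top is 55 mm above it. The disc has no brake and turns at a touch about the vertical axis through this origin, taking along what stands on it.
- platform (a joint): Turning angle of that disc, rad, endless; starts at rest.
- weight_mid (a point): Brass laboratory weight with a knob on top standing on the platform: 34 mm diameter, 55 mm high; this point is on its axis 25 mm above its foot. Stays on the platform.
- bung_mid (a point): Black tapered rubber bung standing on the platform: 40 mm diameter at the top, 38 mm high; this point is at its centre. Stays on the platform.
- slope_base: Fixed wooden base of the tilt board (inclined plane): 150 by 380 by 27 mm, on the bench. Its y runs along the board from the hinge end to the free end, x across, z up. A flat aluminium quadrant with scale lines stands beside the board on its +x side near the hinge, its top 150 mm above the bench.
- hinge (a point): Middle of the board's hinge axis, 55 mm above the bench. The axis is level, runs along the base's x, and lies in the board's mid-plane.
- tilt_board (a joint): Slope of the board above level, rad. 0: lying on its rest, where it starts; grows as the free end is raised; stop at 0.9. A loose hinge: the board (0.32 to 0.52 kg) falls back when let go. Board: light wood, 360 mm long from the hinge, 100 mm wide, 12 mm thick.
- handle (a point): Middle of the round steel crossbar (12 mm thick, along x, 76 mm clear between its legs) of the U-shaped handle at the board's free end: 410 mm from the hinge axis, in the board's mid-plane, so 55 mm above the bench when the board lies. 44 mm gap, open to the bench, between bar and board. Axes as the board: y along it from the hinge, z out of its top. The bar can turn between fingers that pinch it.
- outline (a point): Centre of the dark outline (inside 49 by 94 mm, long sides along the board) drawn on the board's top face where the block goes, 200 mm from the hinge. Axes as the board; z = 0 is the board's top face, 61 mm above the bench when the board lies down.
- index_arm (a joint): Setting of the brass index arm, rad above level: the slope to which the board is to be raised. Clamped by a knurled brass screw, it differs from run to run, 0.17 to 0.36.
- index_tip (a point): Outer end of the index arm, a flat brass bar 8 mm high that turns on the board's own hinge axis beside the board on its +x side, in front of the quadrant; this end is 165 mm from the hinge axis. Its y axis points along the arm; the board lines up when its long axis is parallel to it.
- wash_bottle: White plastic wash bottle with red cap and spout, 72 mm diameter, 205 mm high with the spout; origin under its centre. Bystander.
- beaker: Small glass beaker, 64 mm diameter, 85 mm high; origin under its centre. Bystander.
- jar: Clear jar with white lid, 54 mm diameter, 75 mm high; origin under its centre. Bystander.
- timer: White timer lying flat, 65 by 75 by 18 mm; origin under its centre. Bystander.
- tray: White open weighing tray, 85 by 120 by 18 mm; origin under its centre. Bystander.
- spatula: Thin steel lab spatula lying flat, 195 mm long, 14 mm wide; origin under its middle. Bystander.
Not all that is in view belongs to the job. Leave any green look-alike of the part that bears weight_mid alone.

How it is judged:
On the way, in this order (a step that is already met when the one before it is completed fails the run):
1. the block is lifted clear of the rotating platform, the weight and the bung stay standing on it (z of block_center in the frame of platform_base above 0.105 m and contact force between the fingers and block above 0.3 N and horizontal distance between each of weight_mid, bung_mid and platform_base below 0.122 m and z of weight_mid in the frame of platform_base between 0.07 and 0.09 m and angle between each of weight_mid, bung_mid's own z axis and vertical below 0.3 rad and z of bung_mid in the frame of platform_base between 0.064 and 0.084 m), for 0.2 s.
2. the block rests sole down on the outline of the lying board (within 15 mm each way, square to 9 degrees), let go (x of block_center in the frame of outline between -0.015 and 0.015 m and y of block_center in the frame of outline between -0.015 and 0.015 m and z of block_center in the frame of outline between 0.019 and 0.031 m and angle between the y axis of block_center and the y axis of outline, either way round below 0.16 rad and angle between the z axis of block_center and the z axis of outline, either way round below 0.1 rad and value of joint tilt_board below 0.03 rad and contact force between the fingers and block below 0.05 N and linear speed of block below 0.03 m/s), for 0.2 s.
At the end, for the whole second after the job is handed in: The gripper holds the board still, parallel to the index arm within 0.04 rad, pressing on it with over 1 N; the block lies untouched on it, sole down, within 20 mm of the outline's centre each way and square within 0.2 rad; the weight and the bung stand on the platform (angle between the y axis of handle and the y axis of index_tip, either way round below 0.04 rad and value of joint tilt_board above 0.1 rad and velocity of joint tilt_board between -0.04 and 0.04 rad/s and contact force between the fingers and tilt_board above 1 N and contact force between each of the arm, the fingers and block below 0.05 N and linear speed of block below 0.02 m/s and x of block_center in the frame of outline between -0.02 and 0.02 m and y of block_center in the frame of outline between -0.02 and 0.02 m and z of block_center in the frame of outline between 0.019 and 0.031 m and angle between the y axis of block_center and the y axis of outline, either way round below 0.2 rad and angle between the z axis of block_center and the z axis of outline, either way round below 0.1 rad and horizontal distance between each of weight_mid, bung_mid and platform_base below 0.122 m and z of weight_mid in the frame of platform_base between 0.07 and 0.09 m and angle between each of weight_mid, bung_mid's own z axis and vertical below 0.3 rad and z of bung_mid in the frame of platform_base between 0.064 and 0.084 m); the arm keeps its last pose, push and grip.
It fails at once if the block is dropped or thrown (faster than 0.5 m/s while not in the fingers) (linear speed of block above 0.5 m/s and contact force between the fingers and block below 0.05 N).
It fails at once if the index arm is moved from its setting (its end by more than 6 mm) (distance of index_tip from where it was at the start of the episode above 0.006 m).
It fails at once if the weight or the bung falls off the platform (height (world z) of weight_mid below 0.06 m or height (world z) of bung_mid below 0.055 m).
It fails at once if another thing on the bench is pushed more than 30 mm (distance of any of wash_bottle, beaker, jar, timer, tray, spatula from where it was at the start of the episode above 0.03 m).
It also fails if it takes over 54 s, if anything falls off the work surface, if the arm or the gripper's body presses on something with over 40 N, if the wrist force passes 120 N, or if a joint passes its speed limit or range.

ROBOT

A 6-joint arm with a two-finger parallel gripper is mounted at the origin on the work surface. World frame = base frame: x ahead of the robot, y to its left, z up, the work surface at z = 0. Lengths are in m, angles in rad, forces in N, time in s.
With the tool pointing down it reaches from about 0.3 to 0.875 m from the base axis. Payload 6.4 kg.
Tool frame: the origin (TCP) lies midway between the tips of the shut fingers; the grasp point (between the pads) lies 19 mm behind it; z points along the fingers, y is the line along which they close (so a half turn about z gives the same grasp; the last joint's range is limited). The gripper opens to 85 mm and grips with 20 to 120 N. Pads are 22 mm wide; open, the fingers measure 114 mm over their backs; the gripper's body (76 mm by 85 mm) begins 54 mm behind the grasp point. The pads swing forward as they close: fully open they stand 13 mm farther back than shut.
Start: joints at [0.929, 0.181, 1.607, -0, 1.354, -0.206], TCP at [0.243, 0.521, 0.231] pointing down, gripper open.
Joint ranges: [-2.99, 2.99], [-0.89, 2.07], [0.3, 2.58], [-1.14, 4.28], [0, 2.63], [-3.12, 3.12]. Speed limits (rad/s): [2.57, 2.57, 3.01, 3.14, 3.14, 3.14].

INTERFACE

Orientations are given as a unit quaternion [w, x, y, z].
In Python, from bench import status, camera, ctrl gives the robot as it stands. The module is installed in compiled form; this text tells all that it offers.
- The arm moves only by the shell command python3 -m handwheel 'ROWS'. ROWS is JSON, a list that holds one entry, the list of rows, each a list of 7 numbers: the opening, from -1 (shut) to 1 (fully open), then the shift along the tool's x, y, z in cm, then the turn, a rotation vector about the tool's x, y, z in degrees. A call has 1 to 10 rows; each row is the pose to reach, as a shift and turn from the pose commanded when the call began, along the tool's axes at that moment; what a row does not reach only later rows make up. A row lasts 1/8 s, in which the tool goes at most 62.5 mm and 10.7 degrees, less where a joint would pass 70% of its speed; a pose out of reach is approached as far as the arm can. A call with a gripper value outside its range is refused whole. The fingers move at their own pace and stop on an object; the grip force is fixed at half the most. Time passes only in rows, so rows that repeat a pose let the fingers close. It gives the time, the measured TCP pose, the force, the opening and the grip force at its end, in the units of the state.
- status.get_obs(): the state, without advancing time (a new reading comes with each control period).
- camera(name): name is "scene" or "top" or "wrist"; returns a dict with "frame" (420x560x3 uint8, blue, green, red), "depth" (420x560 float32, m along the optical axis (not along the pixel's ray), 0 where there is no reading), "fx", "fy", "cx", "cy" (pixels), "dist" ([k1, k2, p1, p2, k3] as OpenCV has them; the pictures are not rectified), "extrinsics" (4x4, takes a point from camera to world coordinates); the wrist camera has in their place "hand_eye" (4x4, takes a point from camera to tool coordinates, whose origin is the TCP and whose axes are the flange's). Camera axes: x right, y down, z forward; pixel columns grow to the right and rows downward; lengths in m; the calibration is good to about 2 mm. A picture is of the moment at which its call begins: read the wrist's pose just before it.
- ctrl.hand_in(): hands the job in; it is judged then, once.
The state is a dict: "time_s": time; "q": joint angles; "dq": joint speeds; "joint_efforts": joint torques, N m; "eef_pos": TCP position; "eef_rot": TCP orientation; "wrist_force": force on the tool from outside, world axes, zero at the start; "torque": the same for the moment, N m; "opening": opening from 0.0 (shut) to 1.0 (fully open); "grasp_force": force on a finger pad.
Only numpy, scipy, OpenCV 4.12 (cv2) and the standard library are available. Lean on these libraries where they do the work, as an engineer would, in place of code of your own. Each camera call takes 0.05 s, during which the arm holds its last target. There are 200 camera calls.

## Working session

There is one attempt and no reset: what is moved stays moved. The work goes in short steps, Python scripts to look and compute and a shell command to move; the robot and the scene stay as the last step left them, time stands still between calls to the robot, and variables do not carry over. Pictures are saved under pics/ and viewed, at most 10 in all, crops included, and the job is handed in when it is done.

```bash
mkdir -p pics; cat > h.py <<'E'
import numpy as np,cv2,pickle
from scipy.spatial.transform import Rotation as R
def T():
    from bench import status
    o=status.get_obs(); q=o['eef_rot']; M=np.eye(4)
    M[:3,:3]=R.from_quat([q[1],q[2],q[3],q[0]]).as_matrix(); M[:3,3]=o['eef_pos']; return M,o
def shot(name,tag):
    from bench import camera
    M,o=T(); c=camera(name); 
    c['E']=np.array(c['extrinsics']) if name!='wrist' else M@np.array(c['hand_eye'])
    pickle.dump(c,open(f'{tag}.pkl','wb')); cv2.imwrite(f'pics/{tag}.png',c['frame']); return c
def load(tag): return pickle.load(open(f'{tag}.pkl','rb'))
def ray(c,u,v):
    K=np.array([[c['fx'],0,c['cx']],[0,c['fy'],c['cy']],[0,0,1.]])
    p=cv2.undistortPoints(np.array([[[u,v]]],float),K,np.array(c['dist'],float))[0,0]
    return np.array([p[0],p[1],1.])
def pz(c,u,v,z):  # point at world height z
    d=c['E'][:3,:3]@ray(c,u,v); o=c['E'][:3,3]; return o+d*(z-o[2])/d[2]
def pd(c,u,v):
    w=c['depth'][int(v)-1:int(v)+2,int(u)-1:int(u)+2]; w=w[w>0]
    d=np.median(w) if len(w) else np.nan
    return c['E'][:3,:3]@(ray(c,u,v)*d)+c['E'][:3,3]
def rel(p,ax_close=None,M=None):
    """rows' shift (cm) to put TCP at p, in current tool axes"""
    M=T()[0] if M is None else M
    return M[:3,:3].T@(np.array(p)-M[:3,3])*100
E
python3 - <<'E'
from h import *
import h
a=shot('top','top0');b=shot('scene','scene0')
M,o=T();print(M,o['time_s'],o['opening'])
E
```

```text
[[-9.06532108e-01  4.22135839e-01 -9.33072616e-04  2.42403565e-01]
 [ 4.22136756e-01  9.06531275e-01 -1.26729484e-03  5.20856479e-01]
 [ 3.10888937e-04 -1.54272771e-03 -9.99998762e-01  2.30492134e-01]
 [ 0.00000000e+00  0.00000000e+00  0.00000000e+00  1.00000000e+00]] 0.1 0.9952721422800144
```

View pics/top0.png

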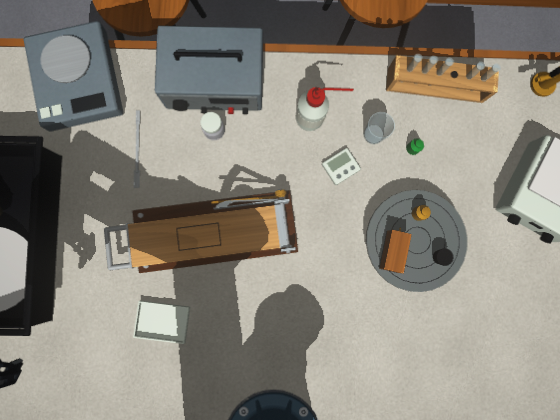

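View pics/scene0.png

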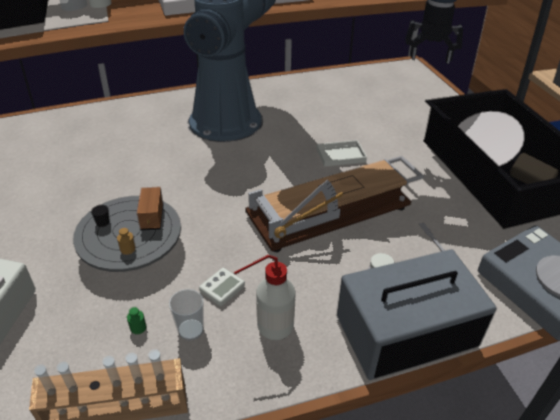

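The top view shows the platform at (416,241), with the block at about (396,250), the brass weight at (422,212) and the bung at (443,257). The green look-alike at (415,146) stands on the bench, off the platform, so the brass one is the weight. The board's handle is at (108,247), its hinge at about (285,228) and the outline at (199,236). I'll enlarge these to confirm.

```bash
python3 - <<'E'
from h import *
c=load('top0');f=c['frame'];s=load('scene0')['frame']
a=cv2.resize(f[185:300,355:475],None,fx=3.3,fy=3.3,interpolation=3)
b=cv2.resize(s[160:250,240:420],(400,200),interpolation=3)
b=np.vstack([b,np.zeros((a.shape[0]-200,400,3),np.uint8)])
d=cv2.resize(f[185:285,95:305],(796,379)[:2],interpolation=3)
d=cv2.resize(d,(441,210))
b[200:200+179]=cv2.resize(d,(400,179)) 
im=np.hstack([a,b]);print(im.shape,a.shape);cv2.imwrite('pics/crop1.png',im)
for n,u,v in [('block',396,250),('weight',422,212),('bung',443,257),('disc',416,270),('bar',108,247),('outline',199,236),('board',150,240),('foot',10,200)]: print(n,pd(c,u,v).round(3))
print(c['E'].round(3))
E
```

```text
(380, 796, 3) (380, 396, 3)
block [ 0.449 -0.267  0.106]
weight [ 0.534 -0.326  0.11 ]
bung [ 0.435 -0.378  0.093]
disc [ 0.404 -0.328  0.055]
bar [0.447 0.384 0.06 ]
outline [0.476 0.177 0.062]
board [0.465 0.289 0.061]
foot [0.558 0.646 0.006]
[[ 0.014 -0.995  0.098  0.428]
 [-1.    -0.016 -0.025  0.019]
 [ 0.026 -0.098 -0.995  1.149]
 [ 0.     0.     0.     1.   ]]
```

View pics/crop1.png

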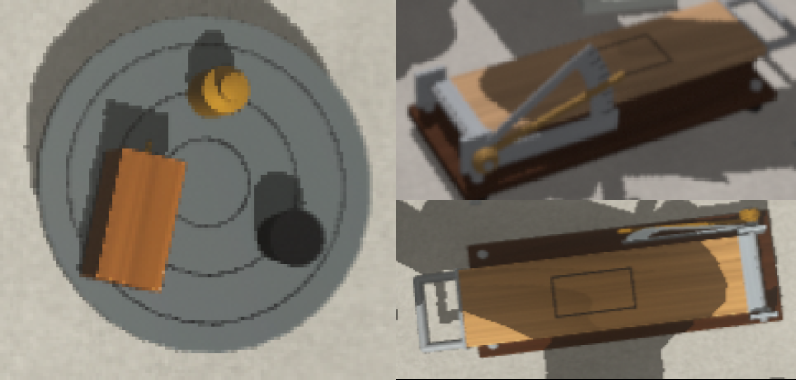

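Enlarged, the block's top corners are at about (122,149), (186,161), (161,291) and (96,279), with the hook on the upper end. The brass weight is at (225,90) and the bung at (290,237). The index arm runs from its screw at (485,160) to its tip at (625,72).

```bash
python3 - <<'E'
from h import *
c=load('top0')
g=lambda u,v:(355+(u-1)/3.3,185+(v-1)/3.3)
B=[pz(c,*g(*p),.105) for p in [(122,149),(186,161),(161,291),(96,279)]]
B=np.array(B);ctr=B.mean(0);ax=(B[0]+B[1]-B[2]-B[3])/2
print('block',ctr.round(4),np.linalg.norm(ax),np.linalg.norm(B[0]-B[1]),'yaw of y deg',np.degrees(np.arctan2(ax[1],ax[0])))
k=lambda u,v:(95+(u-396)*210/400,185+(v-200)*100/179)
O=np.array([pz(c,*k(*p),.061) for p in [(552,278),(632,267),(636,307),(557,315)]])
oc=O.mean(0);oa=(O[0]+O[3]-O[1]-O[2])/2;print('outline',oc.round(4),np.linalg.norm(oa),np.linalg.norm(O[0]-O[3]),np.degrees(np.arctan2(oa[1],oa[0])))
h1=pz(c,*k(418,278),.058);h2=pz(c,*k(424,350),.058);hb=(h1+h2)/2;print('bar',hb.round(4),np.linalg.norm(h1-h2),'dist to outline',np.linalg.norm((hb-oc)[:2]))
d=hb-oc;print('axis deg',np.degrees(np.arctan2(d[1],d[0])))
s=load('scene0')
m=lambda u,v:(240+(u-0)*180/400,160+v*90/200)
for p in [(485-396,160),(520-396,137),(560-396,112),(600-396,88),(620-396,75)]:print(pd(s,*m(*p)).round(4),m(*p))
M=T()[0]
ca=ctr;y=np.degrees(np.arctan2(ax[1],ax[0]))
print('tool y yaw',np.degrees(np.arctan2(M[1,1],M[0,1])))
E
```

```text
block [ 0.4462 -0.2709  0.105 ] 0.08962583192209654 0.04438858205691815 yaw of y deg -11.74248257535134
outline [0.475  0.1766 0.061 ] 0.09639261356862652 0.04797556769538492 98.17264347977866
bar [0.4435 0.3846 0.058 ] 0.09268034821760517 dist to outline 0.21043718023709052
axis deg 98.6249408130512
[ 0.5828 -0.0077  0.063 ] (280.05, 232.0)
[0.5659 0.034  0.0678] (295.8, 221.65)
[0.5594 0.0777 0.0842] (313.8, 210.4)
[0.5527 0.1219 0.0994] (331.8, 199.6)
[0.548  0.1448 0.1072] (340.8, 193.75)
tool y yaw 65.03046269981648
```

```bash
python3 -c "
from h import *
print(rel([.446,-.271,.23]))"
```

```text
[-51.88385835 -63.18965523   0.13056791]
```

```bash
python3 -m handwheel '[[[1,-4,-5,0,0,0,-2],[1,-8,-10,0,0,0,-4],[1,-12,-14.6,0,0,0,-5],[1,-16,-19.5,0,0,0,-6],[1,-20,-24.4,0,0,0,-8],[1,-24,-29.2,0,0,0,-9],[1,-28,-34,0,0,0,-10],[1,-31,-37.5,0,0,0,-12],[1,-33,-40,0,0,0,-13.3],[1,-34,-41.4,0,0,0,-13.3]]]'; python3 -c "
from h import *
print(rel([.446,-.271,.23]))"
```

```text
time_s: 1.35
eef_pos: [0.3762, 0.0008, 0.2311]
eef_rot: [-0.0, 0.103, 0.995, -0.0]
wrist_force: [-0.2, 0.6, -0.7]
opening: 0.999
grasp_force: 0.0
[-12.38881175 -25.17390258   0.10899463]
```

```bash
python3 -m handwheel '[[[1,-2.5,-5,0,0,0,0],[1,-5,-10,0,0,0,0],[1,-7.5,-15,0,0,0,0],[1,-10,-20,0,0,0,0],[1,-11.5,-23.5,0,0,0,0],[1,-12.4,-25.2,0,0,0,0],[1,-12.4,-25.2,0,0,0,0],[1,-12.4,-25.2,0,0,0,0]]]'; python3 -c "
from h import *
shot('wrist','w1')
print(rel([.446,-.271,.066]),T()[0])"
```

```text
time_s: 2.35
eef_pos: [0.4465, -0.2679, 0.2311]
eef_rot: [-0.0, 0.101, 0.995, 0.0]
wrist_force: [-0.5, 0.7, 0.2]
opening: 1.002
grasp_force: 0.0
[-0.01686601 -0.32438452 16.52356082] [[-9.79608223e-01  2.00917045e-01 -2.64176553e-04  4.46530174e-01]
 [ 2.00916862e-01  9.79608116e-01  5.94780586e-04 -2.67886695e-01]
 [ 3.78291053e-04  5.29574429e-04 -9.99999788e-01  2.31237355e-01]
 [ 0.00000000e+00  0.00000000e+00  0.00000000e+00  1.00000000e+00]]
```

View pics/w1.png

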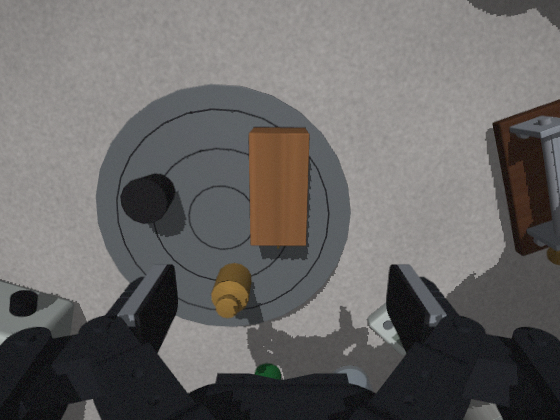

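The block's top corners are at (249,133), (309,133), (307,246) and (250,245). It is square to the tool.

```bash
python3 -c "
from h import *
c=load('w1')
B=np.array([pz(c,*p,.105) for p in [(249,133),(309,133),(307,246),(250,245)]]);m=B.mean(0)
a=B[:2].mean(0)-B[2:].mean(0);print(m,np.linalg.norm(a),np.linalg.norm(B[0]-B[1]),pd(c,279,190));print(rel([m[0],m[1],.066]), T()[0][:3,:3].T@a)
w=pz(c,228,303,.110);print('weight',w,'bung',pz(c,148,197,.093))"
```

```text
[ 0.4444992 -0.2702429  0.105    ] 0.08935381704019892 0.04398483520642238 [ 0.44323372 -0.26977733  0.1046191 ]
[ 0.14536532 -0.28037188 16.5236455 ] [8.93512901e-02 6.71132903e-04 3.41562157e-05]
weight [ 0.52860702 -0.33099436  0.11      ] bung [ 0.43044175 -0.3757328   0.093     ]
```

```bash
python3 -m handwheel '[[[1,0.1,-0.3,4,0,0,0],[1,0.1,-0.3,8,0,0,0],[1,0.1,-0.3,11,0,0,0],[1,0.1,-0.3,13.5,0,0,0],[1,0.1,-0.3,15.5,0,0,0],[1,0.1,-0.3,16.3,0,0,0],[1,0.1,-0.3,16.4,0,0,0],[1,0.1,-0.3,16.4,0,0,0],[0.5,0.1,-0.3,16.4,0,0,0],[0.3,0.1,-0.3,16.4,0,0,0]]]';python3 -m handwheel '[[[0.2,0,0,0,0,0,0],[0.1,0,0,0,0,0,0],[0,0,0,0,0,0,0],[-0.1,0,0,0,0,0,0],[-0.3,0,0,0,0,0,0],[-0.6,0,0,0,0,0,0],[-1,0,0,0,0,0,0],[-1,0,0,0,0,0,0]]]'
```

```text
time_s: 3.65
eef_pos: [0.4453, -0.2724, 0.0678]
eef_rot: [0.0, 0.102, 0.995, -0.0]
wrist_force: [0.7, -0.9, -0.2]
opening: 0.652
grasp_force: 0.0
time_s: 4.65
eef_pos: [0.4453, -0.2723, 0.0676]
eef_rot: [0.0, 0.102, 0.995, -0.0]
wrist_force: [-0.8, 1.4, 5.3]
opening: 0.517
grasp_force: 61.5
```

```bash
python3 -m handwheel '[[[-1,0,0,-0.3,0,0,0],[-1,0,0,-1,0,0,0],[-1,0,0,-2.5,0,0,0],[-1,0,0,-4.5,0,0,0],[-1,0,0,-7,0,0,0],[-1,0,0,-9.5,0,0,0],[-1,0,0,-11.5,0,0,0],[-1,0,0,-12,0,0,0],[-1,0,0,-12,0,0,0],[-1,0,0,-12,0,0,0]]]'; python3 -c "
from h import *
M,o=T();print(o['q'],o['wrist_force']);print(rel([.475,.1766,.1876]))"
```

```text
time_s: 5.9
eef_pos: [0.4446, -0.2717, 0.1863]
eef_rot: [-0.001, 0.102, 0.995, 0.001]
wrist_force: [0.0, 0.1, -2.0]
opening: 0.521
grasp_force: 61.0
[-7.76628190e-01  1.07508777e-01  1.78509475e+00 -9.25448021e-06
  1.25073726e+00 -2.14373560e+00] [ 0.02495256  0.0620264  -1.96985178]
[ 6.08664901 44.51710724 -0.07588952]
```

```bash
python3 -m handwheel '[[[-1,0.2,1.5,0,0,0,2],[-1,0.6,4.5,0,0,0,7],[-1,1.1,8,0,0,0,13],[-1,1.7,12,0,0,0,19],[-1,2.2,16,0,0,0,25],[-1,2.7,20,0,0,0,31],[-1,3.3,24,0,0,0,37],[-1,3.8,28,0,0,0,43],[-1,4.4,32,0,0,0,49],[-1,4.8,35,0,0,0,54]]]'; python3 -c "
from h import *
M,o=T();print(rel([.475,.1766,.1876]),np.degrees(np.arctan2(M[1,1],M[0,1])))"
```

```text
time_s: 7.15
eef_pos: [0.4681, 0.082, 0.1864]
eef_rot: [-0.001, 0.543, 0.84, -0.0]
wrist_force: [0.8, 0.1, -1.7]
opening: 0.518
grasp_force: 61.2
[ 8.3490613   4.50812952 -0.12347504] 24.20299959454997
```

```bash
python3 -m handwheel '[[[-1,2.5,1.3,0,0,0,5],[-1,5,2.7,0,0,0,10],[-1,7,3.8,0,0,0,14],[-1,7.8,4.3,0,0,0,16],[-1,8,4.4,0,0,0,16],[-1,8,4.4,0,0,0,16],[-1,8,4.4,0,0,0,16],[-1,8,4.4,0,0,0,16]]]'; python3 -c "
from h import *
shot('wrist','w2');shot('top','top2')
M,o=T();print(rel([.475,.1766,.1876]),np.degrees(np.arctan2(M[1,1],M[0,1])))"
```

```text
time_s: 8.15
eef_pos: [0.476, 0.1709, 0.1873]
eef_rot: [0.0, 0.654, 0.756, -0.0]
wrist_force: [-0.6, 0.0, -1.6]
opening: 0.514
grasp_force: 61.2
[ 0.56482223 -0.02343686 -0.02455401] 8.307093843027927
```

View pics/w2.png

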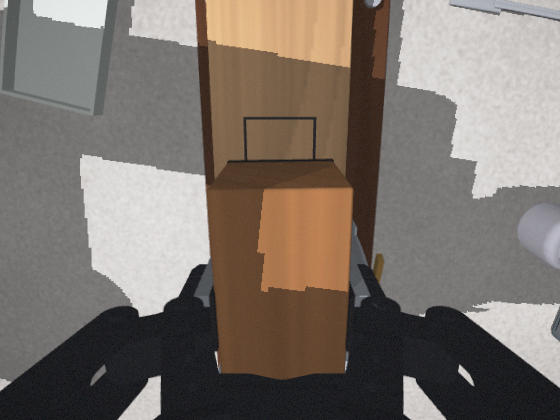

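The block's far top edge runs from (209,187) to (352,187). The outline's far edge runs from (245,118) to (315,118).

```bash
python3 -c "
from h import *
c=load('w2');M=T()[0]
t=lambda p:M[:3,:3].T@(p-M[:3,3])*1000
zt=.105+.1873-.0677
for n,p,z in [('bl far L',(209,187),zt),('bl far R',(352,187),zt),('bl botfar L',(230,161),zt-.05),('bl bot R',(334,160),zt-.05),('ol L',(245,118),.061),('ol R',(315,118),.061),('ol sideL',(243.5,158),.061),('ol sideR',(315.5,158),.061)]: print(n,t(pz(c,*p,z)).round(1))
"
```

```text
bl far L [ 46.5 -22.3 -37.3]
bl far R [ 46.5  20.4 -37.2]
bl botfar L [ 45.2 -23.   12.7]
bl bot R [45.6 22.  12.8]
ol L [ 55.8 -27.4 126.3]
ol R [ 55.8  23.4 126.4]
ol sideL [ 26.5 -29.3 126.3]
ol sideR [ 26.4  24.5 126.4]
```

```bash
python3 -m handwheel '[[[-1,0.2,-0.1,1,0,0,0],[-1,0.4,-0.1,3,0,0,0],[-1,0.6,-0.1,5.5,0,0,0],[-1,0.6,-0.1,8,0,0,0],[-1,0.6,-0.1,9.6,0,0,0],[-1,0.6,-0.1,10.4,0,0,0],[-1,0.6,-0.1,10.8,0,0,0],[-1,0.6,-0.1,11,0,0,0],[-1,0.6,-0.1,11,0,0,0]]]'; python3 -m handwheel '[[[-1,0,0,0.1,0,0,0],[-1,0,0,0.2,0,0,0],[-1,0,0,0.3,0,0,0],[-1,0,0,0.3,0,0,0]]]'
```

```text
time_s: 9.38
eef_pos: [0.4745, 0.1772, 0.0778]
eef_rot: [0.0, 0.654, 0.757, 0.0]
wrist_force: [0.5, 1.1, -1.2]
opening: 0.521
grasp_force: 61.2
time_s: 9.88
eef_pos: [0.474, 0.1771, 0.0742]
eef_rot: [-0.0, 0.654, 0.757, -0.0]
wrist_force: [-0.1, 0.5, -2.0]
opening: 0.521
grasp_force: 61.2
```

```bash
python3 -m handwheel '[[[-1,0,0,0.05,0,0,0],[-1,0,0,0.1,0,0,0],[-1,0,0,0.1,0,0,0]]]'; python3 -c "
from h import *
shot('wrist','w3')"
```

```text
time_s: 10.25
eef_pos: [0.4742, 0.1771, 0.0736]
eef_rot: [0.0, 0.654, 0.757, -0.0]
wrist_force: [-1.7, -0.2, 3.3]
opening: 0.521
grasp_force: 61.6
```

View pics/w3.png

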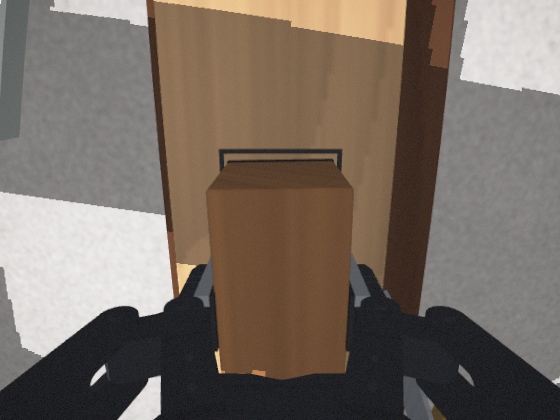

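Contact is felt, and the block sits inside the outline with a gap of 2–4 mm on the far side and both long sides. I'll release it.

```bash
python3 -m handwheel '[[[0.1,0,0,0,0,0,0],[0.15,0,0,0,0,0,0],[0.3,0,0,0,0,0,0],[0.4,0,0,0,0,0,0],[0.4,0,0,0,0,0,0],[0.4,0,0,0,0,0,0]]]'; python3 -m handwheel '[[[0.4,0,0,-1,0,0,0],[0.4,0,0,-3,0,0,0],[0.4,0,0,-6,0,0,0],[0.4,0,0,-9,0,0,0],[0.4,0,0,-12,0,0,0],[0.4,0,0,-12.5,0,0,0]]]'; python3 -c "
from h import *
M,o=T();print(o['q'],np.degrees(np.arctan2(M[1,1],M[0,1])));print(rel([.4443,.384,.2]))"
```

```text
time_s: 11.05
eef_pos: [0.4741, 0.1771, 0.0733]
eef_rot: [-0.0, 0.654, 0.757, -0.0]
wrist_force: [-0.0, -0.2, 0.2]
opening: 0.701
grasp_force: 0.0
time_s: 11.8
eef_pos: [0.4757, 0.1774, 0.2012]
eef_rot: [0.002, 0.654, 0.757, 0.002]
wrist_force: [-0.4, 0.3, -0.2]
opening: 0.7
grasp_force: 0.0
[ 1.22740676e-01  5.58339952e-02  1.80875475e+00  4.75450373e-06
  1.27167795e+00 -2.27453367e-02] 8.335672679730582
[20.89925305 -0.11297685  0.11636841]
```

```bash
python3 -m handwheel '[[[0.4,1,0,0,0,0,-5],[0.4,3,0,0,0,0,-14],[0.4,6,0,0,0,0,-24],[0.4,9,0,0,0,0,-34],[0.4,12,0,0,0,0,-44],[0.4,15,0,0,0,0,-54],[0.4,18,0,0,0,0,-64],[0.4,20,0,0,0,0,-74],[0.4,20.8,0,0,0,0,-84],[0.4,20.8,0,0,0,0,-90]]]'; python3 -m handwheel '[[[0.2,0,0,0,0,0,0],[0.1,0,0,0,0,0,0],[0.1,0,0,0,0,0,0]]]';python3 -c "
from h import *
shot('wrist','w4');shot('scene','s4');M,o=T();print(rel([.4443,.384,.036]),np.degrees(np.arctan2(M[1,1],M[0,1])))
im=cv2.resize(load('s4')['frame'][150:250,235:415],(720,400),interpolation=3)
cv2.imwrite('pics/m4.png',np.hstack([cv2.resize(load('w4')['frame'],(400,300)),im[:300,:400]]))
cv2.imwrite('pics/s4c.png',im)"
```

```text
time_s: 13.05
eef_pos: [0.4431, 0.3833, 0.1969]
eef_rot: [-0.001, -0.075, 0.997, -0.0]
wrist_force: [-0.3, 0.2, -0.6]
opening: 0.698
grasp_force: 0.0
time_s: 13.42
eef_pos: [0.444, 0.3827, 0.1981]
eef_rot: [-0.0, -0.072, 0.997, -0.0]
wrist_force: [0.3, 0.0, 0.9]
opening: 0.555
grasp_force: 0.0
[-0.04384494  0.11690072 16.22586679] 98.27784543513687
```

View pics/w4.png

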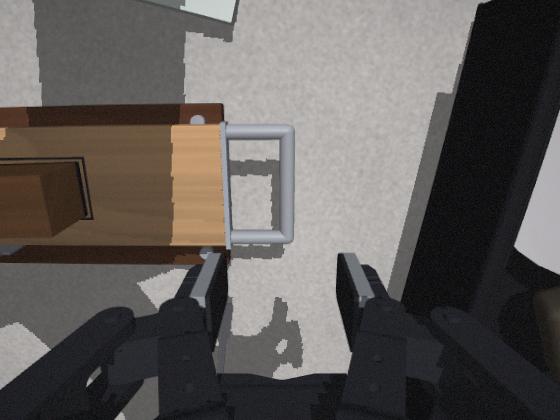

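View pics/s4c.png

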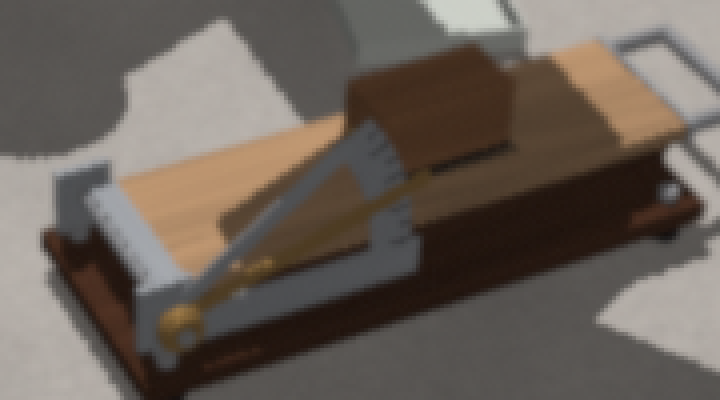

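The wrist view shows the bar running from (287,135) to (287,235), and the block is square in its outline. In the scene crop the index arm runs from its pivot at (180,325) to its tip at (432,172). Next I'll measure both accurately.

```bash
python3 - <<'E'
from h import *
c=load('w4')
a=pz(c,287,135,.056);b=pz(c,287,235,.056);m=(a+b)/2;print('bar',m,np.linalg.norm(a-b),rel([m[0],m[1],.036]))
for v in (160,185,210): print(pd(c,287,v).round(4))
th=np.radians(98.4);ey=np.array([np.cos(th),np.sin(th),0]);ex=np.array([ey[1],-ey[0],0])
h=np.array([.475,.1766,.055])-.2*ey
for tag in('s4','scene0'):
  s=load(tag);f=s['frame'];hsv=cv2.cvtColor(f,cv2.COLOR_BGR2HSV)
  P=[]
  for v in range(185,245):
    for u in range(270,350):
      H,S,V=map(int,hsv[v,u])
      if 14<=H<=30 and S>110 and V>40:
        d=s['E'][:3,:3]@ray(s,u,v);o=s['E'][:3,3];k=(.068-(o-h)@ex)/(d@ex);p=o+k*d-h
        P.append((p@ey,p[2],u,v))
  P=np.array(P);P=P[(P[:,0]>.04)&(P[:,0]<.17)]
  L=np.arctan2(P[:,1],P[:,0]);Q=P[abs(L-.32)<.08]
  print(tag,len(Q),np.polyfit(Q[:,0],Q[:,1],1),Q[:,0].max(),np.median(np.arctan2(Q[:,1],Q[:,0])),np.median(np.arctan2(Q[Q[:,0]>.1][:,1],Q[Q[:,0]>.1][:,0])))
E
```

```text
bar [0.44221415 0.38651215 0.056     ] 0.08351331771051863 [ 0.12639841  0.39552916 16.22586287]
[0.4196 0.3831 0.06  ]
[0.4396 0.3861 0.0599]
[0.4601 0.3891 0.0606]
s4 200 [0.32157829 0.00142632] 0.1635860979324689 0.3237457671141901 0.32166743340032244
scene0 209 [0.32609833 0.00129527] 0.1638923702885219 0.3279760256741834 0.32474848174965765
```

```bash
python3 -m handwheel '[[[0.1,0.1,0.35,3,0,0,0],[0.1,0.1,0.35,7,0,0,0],[0.1,0.1,0.35,11,0,0,0],[0.1,0.1,0.35,14,0,0,0],[0.1,0.1,0.35,15.8,0,0,0],[0.1,0.1,0.35,16.2,0,0,0],[0.1,0.1,0.35,16.2,0,0,0],[-0.2,0.1,0.35,16.2,0,0,0],[-0.4,0.1,0.35,16.2,0,0,0],[-0.5,0.1,0.35,16.2,0,0,0]]]';python3 -m handwheel '[[[-0.6,0,0,0,0,0,0],[-0.7,0,0,0,0,0,0],[-0.8,0,0,0,0,0,0],[-1,0,0,0,0,0,0],[-1,0,0,0,0,0,0]]]'; python3 -c "
from h import *
M=T()[0];print(M.round(4));
for t in (.04,.08,.12,.16,.20,.24,.28,.32): print(t,41*(np.cos(t)-1),-41*np.sin(t),np.degrees(t))"
```

```text
time_s: 14.78
eef_pos: [0.4428, 0.3864, 0.0369]
eef_rot: [0.0, -0.073, 0.997, 0.0]
wrist_force: [0.6, 0.2, -0.1]
opening: 0.251
grasp_force: 0.0
time_s: 15.4
eef_pos: [0.4424, 0.3866, 0.0365]
eef_rot: [0.0, -0.073, 0.997, 0.0]
wrist_force: [-1.7, 2.0, 1.5]
opening: 0.114
grasp_force: 58.4
[[-9.894e-01 -1.449e-01  1.000e-04  4.424e-01]
 [-1.449e-01  9.894e-01  6.000e-04  3.866e-01]
 [-1.000e-04  5.000e-04 -1.000e+00  3.650e-02]
 [ 0.000e+00  0.000e+00  0.000e+00  1.000e+00]]
0.04 -0.03279562689990545 -1.6395627016520007 2.291831180523293
0.08 -0.131130041592603 -3.2765024527360804 4.583662361046586
0.12 -0.29484592999148374 -4.9082004988456935 6.875493541569878
0.16 -0.5236813815992959 -6.532046471184085 9.167324722093172
0.2 -0.8172703085090933 -8.145442562597509 11.459155902616466
0.24 -1.1751430310667839 -9.745807683512517 13.750987083139757
0.28 -1.5967270292583935 -11.330581591128665 16.04281826366305
0.32 -2.081347858619926 -12.897228985260828 18.334649444186343
```

```bash
python3 -m handwheel '[[[-1,0,0,-0.1,0,0,0],[-1,0,0,-0.3,0,0,0],[-1,0,0,-0.6,0,0,0],[-1,0,-0.01,-1,0,0,0],[-1,0,-0.03,-1.5,0,0,0],[-1,0,-0.05,-2.1,0,0,0],[-1,0,-0.09,-2.7,0,0,0],[-1,0,-0.13,-3.2,0,0,0],[-1,0,-0.15,-3.5,0,0,0],[-1,0,-0.16,-3.6,0,0,0]]]'
```

```text
time_s: 16.65
eef_pos: [0.4426, 0.3852, 0.0721]
eef_rot: [0.0, -0.073, 0.997, 0.001]
wrist_force: [0.2, 5.4, -3.5]
opening: 0.116
grasp_force: 58.4
```

```bash
python3 -m handwheel '[[[-1,0,-0.02,-0.2,0,0,0],[-1,0,-0.06,-0.6,0,0,0],[-1,0,-0.12,-1.2,0,0,0],[-1,0,-0.2,-1.8,0,0,0],[-1,0,-0.28,-2.4,0,0,0],[-1,0,-0.38,-3,0,0,0],[-1,0,-0.48,-3.6,0,0,0],[-1,0,-0.57,-4.1,0,0,0],[-1,0,-0.63,-4.4,0,0,0],[-1,0,-0.67,-4.6,0,0,0]]]'; python3 -m handwheel '[[[-1,0,-0.04,-0.2,0,0,0],[-1,0,-0.12,-0.6,0,0,0],[-1,0,-0.27,-1.2,0,0,0],[-1,0,-0.41,-1.8,0,0,0],[-1,0,-0.56,-2.4,0,0,0],[-1,0,-0.72,-3,0,0,0],[-1,0,-0.88,-3.6,0,0,0],[-1,0,-1.03,-4.1,0,0,0],[-1,0,-1.13,-4.4,0,0,0],[-1,0,-1.18,-4.5,0,0,0]]]'; python3 -m handwheel '[[[-1,0,0,0,0,0,0],[-1,0,0,0,0,0,0]]]'; python3 - <<'E'
from h import *
shot('scene','s5');shot('top','t5')
f=load('s5')['frame'];t=load('t5')['frame']
cv2.imwrite('pics/m5.png',np.vstack([cv2.resize(f[120:250,235:445],(630,390),interpolation=3),cv2.resize(t[180:280,95:305],(420,200),interpolation=3)[:, :].copy() if 0 else np.pad(cv2.resize(t[180:280,95:305],(420,200),interpolation=3),((0,0),(0,210),(0,0)))]))
E
```

```text
time_s: 17.9
eef_pos: [0.4436, 0.3787, 0.1183]
eef_rot: [0.0, -0.073, 0.997, 0.001]
wrist_force: [0.2, 6.4, -2.7]
opening: 0.121
grasp_force: 58.4
time_s: 19.15
eef_pos: [0.4452, 0.3672, 0.1633]
eef_rot: [0.0, -0.073, 0.997, 0.001]
wrist_force: [-0.8, 6.9, -1.0]
opening: 0.116
grasp_force: 58.5
time_s: 19.4
eef_pos: [0.4452, 0.3673, 0.1633]
eef_rot: [0.0, -0.073, 0.997, 0.001]
wrist_force: [0.2, 6.7, -0.8]
opening: 0.115
grasp_force: 58.5
```

View pics/m5.png

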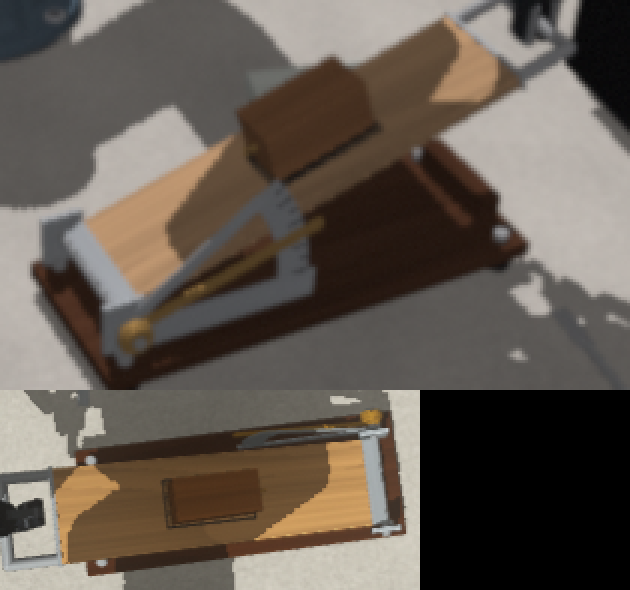

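The scene view shows the block in its outline and the board edge about parallel to the index arm. I'll check the slope by fitting a plane to the board's depth readings.

```bash
python3 - <<'E'
from h import *
th=np.radians(98.4);ey=np.array([np.cos(th),np.sin(th),0]);ex=np.array([ey[1],-ey[0],0])
h=np.array([.475,.1766,.055])-.2*ey
for tag in('t5','s5'):
  c=load(tag);Q=[]
  for v in range(100,300,1):
    for u in range(90,460,1):
      if c['depth'][v,u]<=0: continue
      p=c['E'][:3,:3]@(ray(c,u,v)*c['depth'][v,u])+c['E'][:3,3]-h
      x,y,z=p@ex,p@ey,p[2]
      if abs(x)<.04 and (.04<y<.12 or .26<y<.33) and abs(z-.006-.33*y)<.02: Q.append((x,y,z))
  Q=np.array(Q);k=np.linalg.lstsq(np.c_[Q[:,:2],np.ones(len(Q))],Q[:,2],rcond=None)[0];print(tag,len(Q),k,np.arctan(k[1]))
  s=c
s=load('s5');hsv=cv2.cvtColor(s['frame'],cv2.COLOR_BGR2HSV);P=[]
for v in range(185,245):
  for u in range(270,350):
    H,S,V=map(int,hsv[v,u])
    if 14<=H<=30 and S>110 and V>40:
      d=s['E'][:3,:3]@ray(s,u,v);o=s['E'][:3,3];k=(.068-(o-h)@ex)/(d@ex);p=o+k*d-h;P.append((p@ey,p[2]))
P=np.array(P);L=np.arctan2(P[:,1],P[:,0]);Q=P[(P[:,0]>.06)&(abs(L-.32)<.08)];print('arm',np.arctan(np.polyfit(Q[:,0],Q[:,1],1)[0]),np.median(np.arctan2(Q[:,1],Q[:,0])))
# kinematic slope from grasp point rise
M,o=T();print('kin',np.arcsin((.1633-.0365)/.41),o['dq'])
E
```

```text
t5 2640 [0.00304476 0.3225191  0.00585252] 0.3119863754521366
s5 1546 [0.00037806 0.31919052 0.00748497] 0.3089684859300174
arm 0.3109596119227736 0.32214144135803086
kin 0.3144235073834813 [ 2.21712442e-03  1.07543707e-03 -7.19970180e-04  1.28213050e-03
  2.74638080e-04 -8.16098865e-05]
```

```bash
python3 -c "
from bench import ctrl
print(ctrl.hand_in())"
```

```text
the job is handed in; nothing more can be done
None
```

I handed the job in at about 19.5 s: the block is on its outline and the gripper is holding the board at about 0.31 rad, against an index-arm setting measured at 0.31–0.32 rad; no verdict was reported back.

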